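# Build up the turntable to the height gauge and run it round

### The arm

A 7-joint arm with a two-finger parallel gripper is mounted at the origin on the work surface. World frame = base frame: x ahead of the robot, y to its left, z up, the work surface at z = 0. Lengths are in m, angles in rad, forces in N, time in s.
With the tool pointing down it reaches from about 0.35 to 0.9 m from the base axis. Payload 8.1 kg.
Tool frame: the origin (TCP) lies at the very end of the fingers, on their centre line; the grasp point (between the pads) lies 19 mm behind it; z points along the fingers, y is the line along which they close (so a half turn about z gives the same grasp; the last joint's range is limited). The gripper opens to 92 mm and grips with 3 to 60 N. Pads are 19 mm wide; open, the fingers measure 130 mm over their backs; the gripper's body (75 mm by 190 mm) begins 47 mm behind the grasp point.
Start: joints at [-1.416, 0.434, 0.025, 1.573, -0.012, 1.134, -0.075], TCP at [0.159, 0.604, 0.227] pointing down, gripper open.
Joint ranges: [-2.62, 2.62], [-0.44, 2.09], [-1.27, 1.32], [0.08, 2.57], [-1.32, 4.46], [0.12, 2], [-2.74, 2.74]. Speed limits (rad/s): [2.22, 2.22, 3.01, 3.01, 3.14, 3.14, 3.14].

### API

Orientations are given as a rotation vector (axis times angle).
In Python, from cell import arm gives the robot as it stands.
- The arm moves only by the tool jog_arm, never from a script. Its argument "rows" is a list of rows, each a list of 3 entries, a list of its own where there are three numbers: the shift along the world's x, y, z in cm, then the turn, a rotation vector about the world's x, y, z in degrees, then the opening, from 0 (shut) to 1 (fully open). A call has 1 to 8 rows; each row is the pose to reach, as a shift and turn from the pose commanded when the call began; what a row does not reach only later rows make up. A row lasts 1/8 s, in which the tool goes at most 62.5 mm and 10.7 degrees, less where a joint would pass 70% of its speed; a pose out of reach is approached as far as the arm can. A call with a gripper value outside its range is refused whole. The fingers move at their own pace and stop on an object; "newtons" is the grip in N (left out, the last holds). Time passes only in rows, so rows that repeat a pose let the fingers close. It gives the time, the measured TCP pose, the force, the opening and the grip force at its end, in the units of the state.
- arm.observe(): the state, without advancing time (a new reading comes with each control period).
- arm.get_image(name): name is "scene" or "top" or "wrist"; returns a dict with "img" (384x512x3 uint8, red, green, blue), "depth" (384x512 float32, m along the optical axis (not along the pixel's ray), 0 where there is no reading), "fx", "fy", "cx", "cy" (pixels), "rvec" (rotation vector, rad) and "tvec" (3), from world to camera coordinates, as OpenCV has them; the wrist camera has in their place "mount" (4x4, takes a point from camera to tool coordinates, whose origin is the TCP and whose axes are the flange's). Camera axes: x right, y down, z forward; pixel columns grow to the right and rows downward; lengths in m; the calibration is good to about 2 mm. The wrist camera is an equidistant fisheye: a pixel r from the principal point sees the ray r / f radians off the axis. A picture is of the moment at which its call begins: read the wrist's pose just before it.
- arm.sign_off(): hands the job in; it is judged then, once.
The state is a dict: "clock": time; "joints": joint angles; "dq": joint speeds; "joint_efforts": joint torques, N m; "position": TCP position; "ee_rot": TCP orientation; "force": force on the tool from outside, world axes, zero at the start; "ft_torque": the same for the moment, N m; "width": opening from 0.0 (shut) to 1.0 (fully open); "gripper_force": force on a finger pad.
Only numpy, scipy, OpenCV 4.12 (cv2) and the standard library are available. Lean on these libraries where they do the work, as an engineer would, in place of code of your own. Each camera call takes 0.05 s, during which the arm holds its last target. There are 200 camera calls.

### The job

Set up the hand turntable for lining the next figure: stack plywood riser boards, flat and centred on its plate, choosing them so that the top of the stack comes as nearly level with the point of the height gauge as they allow, and leave the other boards off it. Then push the turntable round through at least one full turn, either way, to see that the stack swings clear of the point. Leave the stack centred, and do not shift the gauge or its pointer or disturb the other things on the bench.

Things in the scene. Friction and masses are not known exactly. Their poses are not given: they have to be found in the camera images.
- b12_centre (a point): plywood riser board 110 mm long, 60 mm wide and 12 mm thick, lying flat on the table; the point is its centre, half-way up; x runs along its length, z up through its thickness. The four boards are alike but for size: the thicker, the longer; they weigh 40 to 200 g
- b18_centre (a point): plywood riser board 120 mm long, 60 mm wide and 18 mm thick, lying flat on the table; the point is its centre, half-way up; x runs along its length, z up through its thickness
- b24_centre (a point): plywood riser board 130 mm long, 60 mm wide and 24 mm thick, lying flat on the table; the point is its centre, half-way up; x runs along its length, z up through its thickness
- b30_centre (a point): plywood riser board 140 mm long, 60 mm wide and 30 mm thick, lying flat on the table; the point is its centre, half-way up; x runs along its length, z up through its thickness
- plate_centre (a point): centre of the top face of the turntable's round metal plate (280 mm across, 15 mm thick, its top 55 mm above the table, on a low cast foot fixed to the table); z is the axis it turns on. Thin grooves of 90, 150 and 200 mm diameter run round this centre
- peg (a point): one of the four upright wooden pegs near the rim of the plate, by which it is pushed round: point on the peg's axis, half-way up. Pegs are 16 mm across and stand 26 mm above the plate, 122 mm from its centre and 90 degrees apart. They turn with the plate and pass under the gauge's scriber
- plate (a joint): angle of the turntable's plate in rad, counter-clockwise from above positive, 0 at the start and counting on past a full turn (6.28) without stop, either way; it turns with a slight drag (about 1 N at a peg) and stays where it is left
- pointer (a point): tip of the steel scriber of the height gauge: a 76 mm wide round base standing loose beside the plate, its post (10 mm across, 185 mm tall) 215 mm from the turntable's axis, and a level 6 mm rod that reaches from a clamp on the post in over the rim towards the axis; its tip ends 104 mm from the axis, 37 to 53 mm above the plate. The tip's height is the mark. x points from the tip back to the post, z up
- pots: bystander: row of six small lidded paint pots in a strip, 150 x 25 x 31 mm; origin at its underside
- pots2: bystander: row of five small lidded paint pots, 125 x 25 x 31 mm; origin at its underside
- tumbler: bystander: green see-through tumbler, 80 mm across at the rim, 95 mm tall; origin at its underside
- mug: bystander: blue mug, 80 mm across, 95 mm tall; origin at its underside
- glue: bystander: small white glue bottle with a red nozzle cap, 42 mm across, 93 mm tall; origin at its underside
- dog: bystander: carved dog of bare wood, 180 mm long, 145 mm tall; origin at its underside
- brush: bystander: thin paint brush lying down, 180 mm long; origin at its underside
Things that resemble listed ones, but are neither listed nor needed, are in the scene too. What is shaped like the part that bears b12_centre but pink is not meant.

How it is judged:
On the way, in this order (a step that is already met when the one before it is completed fails the run):
1. the boards are stacked flat and centred on the plate, the top level with the gauge's point within 5 mm, and let go (((horizontal distance between b12_centre and plate_centre below 0.025 m and z of b12_centre in the frame of pointer between -0.011 and -0.001 m and angle between b12_centre's own z axis and vertical below 0.06 rad) or (horizontal distance between b18_centre and plate_centre below 0.025 m and z of b18_centre in the frame of pointer between -0.014 and -0.004 m and angle between b18_centre's own z axis and vertical below 0.06 rad) or (horizontal distance between b24_centre and plate_centre below 0.025 m and z of b24_centre in the frame of pointer between -0.017 and -0.007 m and angle between b24_centre's own z axis and vertical below 0.06 rad) or (horizontal distance between b30_centre and plate_centre below 0.025 m and z of b30_centre in the frame of pointer between -0.02 and -0.01 m and angle between b30_centre's own z axis and vertical below 0.06 rad)) and (horizontal distance between b12_centre and plate_centre above 0.15 m or (horizontal distance between b12_centre and plate_centre below 0.025 m and z of b12_centre in the frame of pointer below -0.001 m)) and (horizontal distance between b18_centre and plate_centre above 0.15 m or (horizontal distance between b18_centre and plate_centre below 0.025 m and z of b18_centre in the frame of pointer below -0.004 m)) and (horizontal distance between b24_centre and plate_centre above 0.15 m or (horizontal distance between b24_centre and plate_centre below 0.025 m and z of b24_centre in the frame of pointer below -0.007 m)) and (horizontal distance between b30_centre and plate_centre above 0.15 m or (horizontal distance between b30_centre and plate_centre below 0.025 m and z of b30_centre in the frame of pointer below -0.01 m)) and linear speed of each of b12, b18, b24, b30 below 0.02 m/s and contact force between the fingers and anything else below 0.3 N), for 0.2 s.
2. the plate has been turned through a full turn (at least 6.1 rad from where it began, either way) ((value of joint plate above 6.1 rad or value of joint plate below -6.1 rad)), for 0.1 s.
At the end, for the whole second after the job is handed in: Top of the stack within 5 mm of the height of the gauge's point and level; boards on the plate centred within 25 mm of its axis, none higher; other boards off it (centres over 150 mm from the axis); plate turned at least 6.1 rad either way from its start; all at rest (((horizontal distance between b12_centre and plate_centre below 0.025 m and z of b12_centre in the frame of pointer between -0.011 and -0.001 m and angle between b12_centre's own z axis and vertical below 0.06 rad) or (horizontal distance between b18_centre and plate_centre below 0.025 m and z of b18_centre in the frame of pointer between -0.014 and -0.004 m and angle between b18_centre's own z axis and vertical below 0.06 rad) or (horizontal distance between b24_centre and plate_centre below 0.025 m and z of b24_centre in the frame of pointer between -0.017 and -0.007 m and angle between b24_centre's own z axis and vertical below 0.06 rad) or (horizontal distance between b30_centre and plate_centre below 0.025 m and z of b30_centre in the frame of pointer between -0.02 and -0.01 m and angle between b30_centre's own z axis and vertical below 0.06 rad)) and (horizontal distance between b12_centre and plate_centre above 0.15 m or (horizontal distance between b12_centre and plate_centre below 0.025 m and z of b12_centre in the frame of pointer below -0.001 m)) and (horizontal distance between b18_centre and plate_centre above 0.15 m or (horizontal distance between b18_centre and plate_centre below 0.025 m and z of b18_centre in the frame of pointer below -0.004 m)) and (horizontal distance between b24_centre and plate_centre above 0.15 m or (horizontal distance between b24_centre and plate_centre below 0.025 m and z of b24_centre in the frame of pointer below -0.007 m)) and (horizontal distance between b30_centre and plate_centre above 0.15 m or (horizontal distance between b30_centre and plate_centre below 0.025 m and z of b30_centre in the frame of pointer below -0.01 m)) and linear speed of each of b12, b18, b24, b30 below 0.02 m/s and (value of joint plate above 6.1 rad or value of joint plate below -6.1 rad) and velocity of joint plate between -0.05 and 0.05 rad/s); the robot touches nothing.
It fails at once if the gauge or its pointer is shifted (tip moved more than 8 mm) (distance of pointer from where it was at the start of the episode above 0.008 m).
It fails at once if another thing on the bench is disturbed (moved more than 30 mm) (distance of any of pots, pots2, tumbler, mug, glue, dog, brush from where it was at the start of the episode above 0.03 m).
It also fails if it takes over 70 s, if anything falls off the work surface, if the arm or the gripper's body presses on something with over 40 N, if the wrist force passes 120 N, or if a joint passes its speed limit or range.

## Working session

There is one attempt and no reset: what is moved stays moved. The work goes in short steps, Python scripts to look and compute and a tool call to move; the robot and the scene stay as the last step left them, time stands still between calls to the robot, and variables do not carry over. Pictures are saved under pics/ and viewed, at most 10 in all, crops included, and the job is handed in when it is done.

Besides the shell and the picture viewer there is one more tool, called after "Call:" by a JSON object that holds its "method" and its "body". jog_arm: Moves the arm, as the interface text tells. Its arguments: {"type":"object","properties":{"rows":{"type":"array","items":{"type":"array"}},"newtons":{"type":"number"}},"required":["rows"]}

```bash
mkdir -p pics
python3 - <<'E'
from cell import arm
import cv2,numpy as np,pickle
s=arm.observe();print({k:np.round(v,3) for k,v in s.items()})
d={}
for n in("top","scene"):
    d[n]=arm.get_image(n);cv2.imwrite(f"pics/{n}0.png",d[n]["img"][:,:,::-1])
    cv2.imwrite(f"pics/{n}0b.png",cv2.resize(d[n]["img"][:,:,::-1],(800,600),interpolation=cv2.INTER_CUBIC))
pickle.dump(d,open("d0.pkl","wb"))
E
```

```text
{'clock': np.float64(0.0), 'joints': array([-1.416,  0.435,  0.025,  1.574, -0.012,  1.134, -0.075]), 'dq': array([ 0.001, -0.002, -0.   , -0.   ,  0.   ,  0.002,  0.001]), 'joint_efforts': array([-0.0000e+00, -6.6785e+01,  9.8500e-01, -3.1446e+01, -6.0000e-02,
        4.3000e-02,  0.0000e+00]), 'position': array([0.159, 0.604, 0.226]), 'ee_rot': array([-4.040e-01, -3.115e+00,  2.000e-03]), 'force': array([-0.73 , -0.791,  0.467]), 'ft_torque': array([-0.018,  0.047,  0.002]), 'gripper_force': np.float64(0.0), 'width': np.float64(1.002)}
```

View pics/top0b.png

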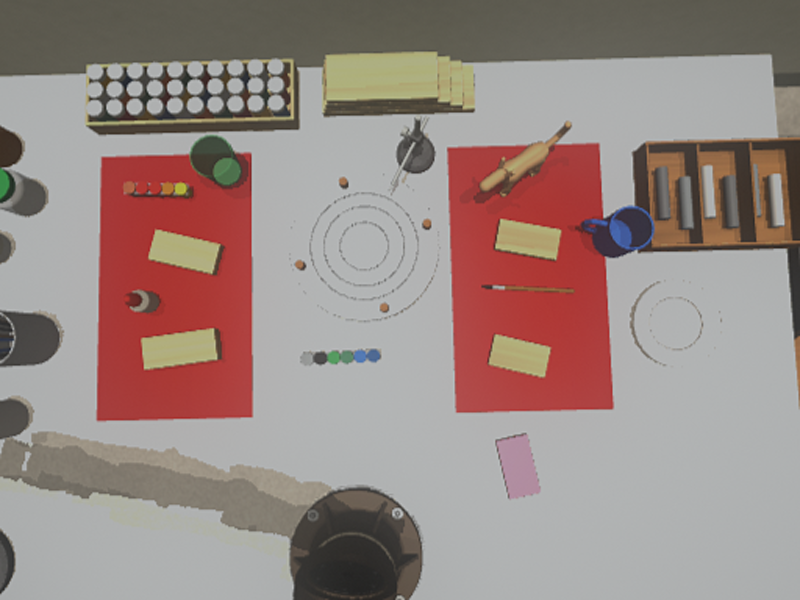

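View pics/scene0b.png

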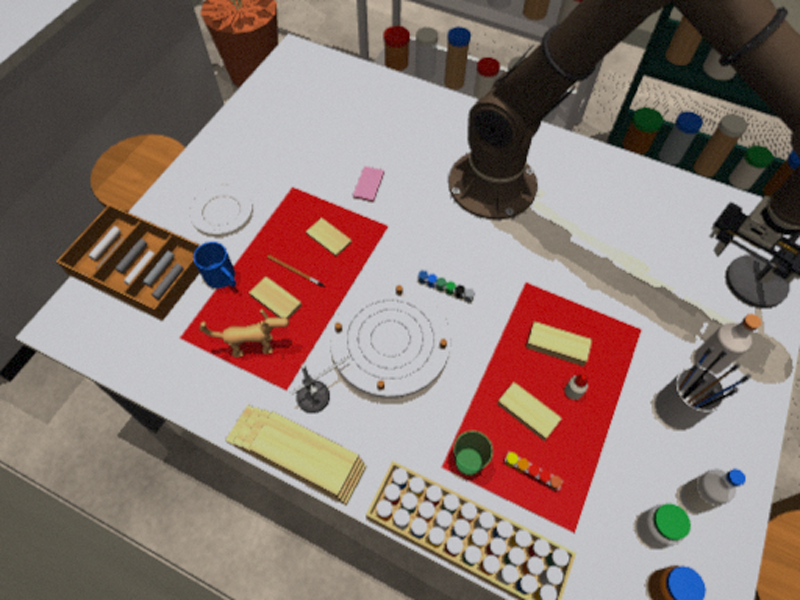

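The top view shows boards at (185,252), (180,349), (527,240) and (520,356), with the plate centre near (365,246). The pegs are at (343,182), (427,223), (384,307) and (300,264). The rod tip is near (393,190) and its post near (415,130). Next I'll turn these into positions using depth.

```bash
cat > h.py <<'E'
import cv2,numpy as np
def cloud(d):
    h,w=d["depth"].shape;u,v=np.meshgrid(np.arange(w),np.arange(h));z=d["depth"]
    c=np.dstack([(u-d["cx"])/d["fx"]*z,(v-d["cy"])/d["fy"]*z,z])
    R=cv2.Rodrigues(np.array(d["rvec"],float))[0]
    return (c-np.ravel(d["tvec"]))@R
def board(P,img,u,v,r=32):
    sl=(slice(max(0,v-r),v+r),slice(max(0,u-r),u+r));p=P[sl].reshape(-1,3);c=img[sl].reshape(-1,3).astype(int)
    m=(c[:,0]>130)&(c[:,1]>120)&(c[:,0]-c[:,2]>30)&(p[:,2]>0.004)&(p[:,2]<.15)
    p=p[m];z=np.median(p[:,2]);p=p[abs(p[:,2]-z)<.005]
    (x,y),(a,b),t=cv2.minAreaRect((p[:,:2]*1000).astype(np.float32))
    if a<b:a,b,t=b,a,t+90
    return dict(xy=np.round([x/1000,y/1000],4),L=round(a),W=round(b),yaw=round((t+90)%180-90,1),z=round(float(z),4))
E
python3 - <<'E'
from h import *;import pickle
d=pickle.load(open("d0.pkl","rb"));t=d["top"];P=cloud(t);S=512/800
for u,v in((185,252),(180,349),(527,240),(520,356)):print(board(P,t["img"],int(u*S),int(v*S)))
R=cv2.Rodrigues(np.array(t["rvec"],float))[0];cam=-R.T@np.ravel(t["tvec"]);print("cam",cam)
def at(u,v,z):
    r=R.T@np.array([(u*S-t["cx"])/t["fx"],(v*S-t["cy"])/t["fy"],1]);return np.round(cam+r*(z-cam[2])/r[2],4)
print("centre",at(365,246,.055),[at(*p,.081) for p in((343,181),(427,222),(384,306),(300,264))])
q=P[100:205,185:285].reshape(-1,3);m=abs(q[:,2]-.055)<.006;print("plate rect",np.median(q[m,2]))
print(cv2.minEnclosingCircle((q[m,:2]).astype(np.float32)))
print("tip guess",at(393,190,.10),"table z",np.median(P[280:300,200:300,2]))
for n in("top","scene"):
    Q=cloud(d[n]).reshape(-1,3);c=np.array(at(365,246,.055))
    k=(np.hypot(*(Q[:,:2]-c[:2]).T)<.18)&(Q[:,2]>.086)&(Q[:,2]<.13);k&=np.isfinite(Q[:,2]);print(n,np.round(Q[k],3)[:30])
cv2.imwrite("pics/crop1.png",cv2.resize(d["scene"]["img"][215:270,185:255,::-1],(763,600),interpolation=cv2.INTER_CUBIC))
E
```

```text
{'xy': array([0.5784, 0.3194]), 'L': 130, 'W': 59, 'yaw': 75.2, 'z': 0.0231}
{'xy': array([0.3919, 0.3252]), 'L': 140, 'W': 59, 'yaw': -83.3, 'z': 0.0295}
{'xy': array([ 0.587 , -0.3437]), 'L': 120, 'W': 60, 'yaw': 78.3, 'z': 0.0174}
{'xy': array([ 0.3638, -0.3191]), 'L': 109, 'W': 59, 'yaw': 75.4, 'z': 0.0118}
cam [ 0.38990266 -0.09706376  1.07787284]
centre [ 0.5727 -0.0326  0.055 ] [array([0.6892, 0.0037, 0.081 ]), array([ 0.6092, -0.1477,  0.081 ]), array([ 0.4583, -0.0663,  0.081 ]), array([0.5381, 0.084 , 0.081 ])]
plate rect 0.05427061612564388
((0.5750347375869751, -0.02939339354634285), 0.13981322944164276)
tip guess [ 0.6647 -0.0876  0.1   ] table z -6.586864451375727e-05
top [[ 0.73  -0.11   0.096]
 [ 0.73  -0.113  0.097]
 [ 0.729 -0.116  0.098]
 [ 0.727 -0.11   0.096]
 [ 0.728 -0.113  0.095]
 [ 0.725 -0.107  0.095]
 [ 0.723 -0.11   0.1  ]
 [ 0.725 -0.113  0.093]
 [ 0.722 -0.107  0.094]
 [ 0.721 -0.11   0.097]
 [ 0.719 -0.104  0.097]
 [ 0.719 -0.107  0.095]
 [ 0.72  -0.11   0.092]
 [ 0.716 -0.104  0.096]
 [ 0.715 -0.107  0.098]
 [ 0.714 -0.101  0.094]
 [ 0.713 -0.104  0.09
[... 342 characters left out ...]
87]
 [ 0.676 -0.083  0.096]
 [ 0.683 -0.087  0.096]
 [ 0.681 -0.085  0.095]
 [ 0.691 -0.091  0.1  ]
 [ 0.688 -0.088  0.097]
 [ 0.686 -0.086  0.095]
 [ 0.695 -0.096  0.095]
 [ 0.695 -0.092  0.098]
 [ 0.693 -0.089  0.098]
 [ 0.7   -0.097  0.097]
 [ 0.7   -0.093  0.101]
 [ 0.697 -0.091  0.095]
 [ 0.706 -0.102  0.095]
 [ 0.705 -0.099  0.095]
 [ 0.704 -0.095  0.097]
 [ 0.712 -0.102  0.098]
 [ 0.71  -0.099  0.098]
 [ 0.708 -0.097  0.095]
 [ 0.717 -0.107  0.095]
 [ 0.716 -0.104  0.098]
 [ 0.714 -0.101  0.095]
 [ 0.722 -0.113  0.091]
 [ 0.723 -0.108  0.099]
 [ 0.721 -0.105  0.098]
 [ 0.719 -0.102  0.095]
 [ 0.728 -0.113  0.095]
 [ 0.727 -0.109  0.097]
 [ 0.726 -0.106  0.097]
 [ 0.732 -0.111  0.097]]
```

Call:
{"method": "jog_arm", "body": {"rows": [[[23.6,-30.3,-4],[0,0,-68.5],1],[[23.6,-30.3,-4],[0,0,-68.5],1],[[23.6,-30.3,-4],[0,0,-68.5],1],[[23.6,-30.3,-4],[0,0,-68.5],1],[[23.6,-30.3,-4],[0,0,-68.5],1],[[23.6,-30.3,-4],[0,0,-68.5],1],[[23.6,-30.3,-4],[0,0,-68.5],1],[[23.6,-30.3,-4],[0,0,-68.5],1]], "newtons": 40}}

```text
clock: 1.1
position: [0.3957, 0.3003, 0.1865]
ee_rot: [2.089, 2.346, -0.001]
force: [-0.5, 1.3, 0.5]
width: 1.002
gripper_force: 0.0
```

Run:
```python
from cell import arm
from h import *
d=arm.get_image("top");im=d["img"][:,:,::-1];w=arm.get_image("wrist")
cv2.imwrite("pics/a.png",np.hstack([im[120:300,50:290],cv2.resize(w["img"][:,:,::-1],(240,180))])  .repeat(1,0))
cv2.imwrite("pics/a.png",cv2.resize(cv2.imread("pics/a.png"),(800,300)))
```

```text
(no output)
```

View pics/a.png

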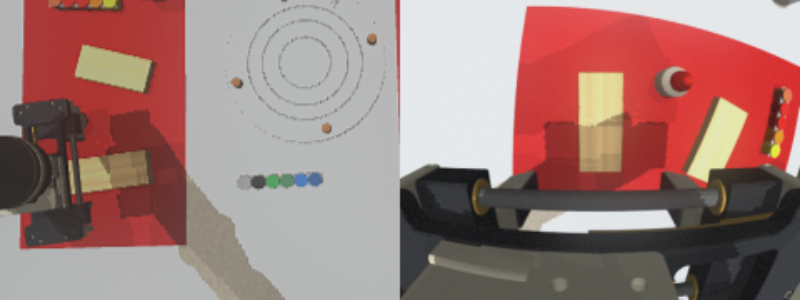

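The board sits square between the fingers in the wrist view (600,120), and the glue bottle at (673,82) is clear of the grip. I'll go down and grasp.

Call:
{"method": "jog_arm", "body": {"rows": [[[0,0,-6],[0,0,0],1],[[0,0,-12],[0,0,0],1],[[0,0,-16],[0,0,0],1],[[0,0,-17.6],[0,0,0],1],[[0,0,-17.6],[0,0,0],0.5],[[0,0,-17.6],[0,0,0],0.5],[[0,0,-17.6],[0,0,0],0.5],[[0,0,-17.6],[0,0,0],0.5]], "newtons": 50}}

```text
clock: 2.2
position: [0.396, 0.302, 0.0118]
ee_rot: [2.087, 2.348, 0.004]
force: [-0.3, 0.1, 8.3]
width: 0.648
gripper_force: 50.0
```

Call:
{"method": "jog_arm", "body": {"rows": [[[0,0,0],[0,0,0],0.5],[[0,0,3],[0,0,0],0.5],[[0,0,8],[0,0,0],0.5],[[0,0,12],[0,0,0],0.5],[[0,0,12],[0,0,0],0.5]]}}

```text
clock: 2.82
position: [0.3968, 0.3026, 0.1337]
ee_rot: [-2.087, -2.348, -0.009]
force: [0.2, 0.0, -1.9]
width: 0.651
gripper_force: 50.0
```

Call:
{"method": "jog_arm", "body": {"rows": [[[2,-4,2],[0,0,0],0.5],[[5,-10,3],[0,0,0],0.5],[[8,-15.5,3],[0,0,0],0.5],[[11,-21.5,3],[0,0,0],0.5],[[14,-27.5,3],[0,0,0],0.5],[[16.7,-33,3],[0,0,0],0.5],[[18.1,-35.7,3],[0,0,0],0.5],[[18.1,-35.7,3],[0,0,0],0.5]]}}

```text
clock: 3.82
position: [0.5765, -0.0603, 0.1597]
ee_rot: [2.094, 2.341, -0.004]
force: [-0.8, 0.5, -2.0]
width: 0.653
gripper_force: 50.0
```

Run:
```python
from cell import arm
from h import *
s=arm.observe();print(s["position"],s["ee_rot"])
d=arm.get_image("scene");w=arm.get_image("wrist")
cv2.imwrite("pics/b.png",cv2.resize(np.hstack([d["img"][130:330,150:400,::-1],cv2.resize(w["img"][:,:,::-1],(267,200))]),(800,310)))
```

```text
[ 0.57651779 -0.06034539  0.15970967] [ 2.09390725  2.34052072 -0.00354784]
```

View pics/b.png

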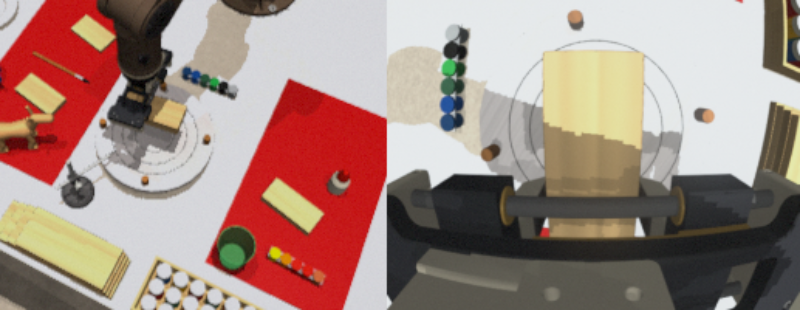

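The board is held level above the plate, roughly centred on the grooves. I'll lower it.

Call:
{"method": "jog_arm", "body": {"rows": [[[0.2,0.2,-3],[0,0,0],0.5],[[0.2,0.2,-6],[0,0,0],0.5],[[0.2,0.2,-8],[0,0,0],0.5],[[0.2,0.2,-9],[0,0,0],0.5],[[0.2,0.2,-9.2],[0,0,0],0.5],[[0.2,0.2,-9.2],[0,0,0],0.5]]}}

```text
clock: 4.68
position: [0.5787, -0.0533, 0.0693]
ee_rot: [2.086, 2.348, 0.001]
force: [0.8, 0.9, -1.6]
width: 0.648
gripper_force: 50.0
```

Call:
{"method": "jog_arm", "body": {"rows": [[[0,0,-0.2],[0,0,0],0.5],[[0,0,-0.3],[0,0,0],0.5],[[0,0,-0.3],[0,0,0],0.9],[[0,0,-0.3],[0,0,0],0.9],[[0,0,-0.3],[0,0,0],0.9],[[0,0,5],[0,0,0],0.9],[[0,0,11],[0,0,0],1],[[0,0,11],[0,0,0],1]]}}

```text
clock: 5.68
position: [0.5813, -0.0543, 0.1834]
ee_rot: [2.084, 2.343, 0.009]
force: [-0.7, 0.5, -0.1]
width: 0.99
gripper_force: 0.0
```

Call:
{"method": "jog_arm", "body": {"rows": [[[-4,-5,0],[0,0,-5],1],[[-8,-9.5,0],[0,0,-10],1],[[-12,-14.5,0],[0,0,-21.2],1],[[-16,-19.5,0],[0,0,-21.2],1],[[-20,-24.5,0],[0,0,-21.2],1],[[-21.6,-26.5,-3],[0,0,-21.2],1],[[-21.6,-26.5,-5],[0,0,-21.2],1],[[-21.6,-26.5,-5],[0,0,-21.2],1]]}}

```text
clock: 6.68
position: [0.361, -0.318, 0.1273]
ee_rot: [-2.482, -1.92, 0.002]
force: [-0.1, 1.1, 1.0]
width: 1.003
gripper_force: 0.0
```

Run:
```python
from cell import arm
from h import *
s=arm.observe();print(s["position"],s["ee_rot"])
d=arm.get_image("top");w=arm.get_image("wrist");P=cloud(d)
print(board(P,d["img"],233,157))
cv2.imwrite("pics/c.png",cv2.resize(np.hstack([d["img"][70:270,180:430,::-1],cv2.resize(w["img"][:,:,::-1],(267,200))]),(800,310)))
```

```text
[ 0.36097127 -0.3180026   0.12731824] [-2.48210373e+00 -1.92046471e+00  2.27902704e-03]
{'xy': array([ 0.5737, -0.0305]), 'L': 139, 'W': 59, 'yaw': -83.8, 'z': 0.0843}
```

View pics/c.png

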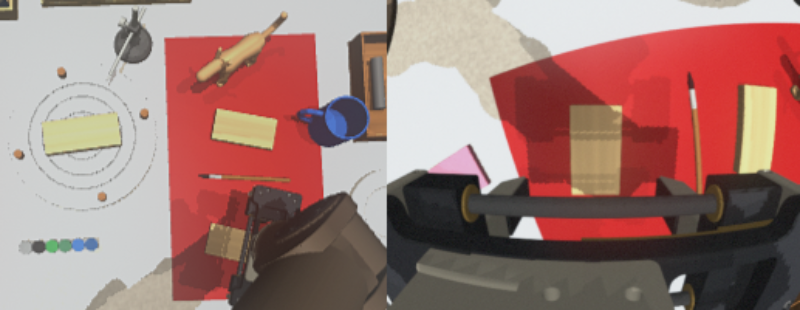

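b30 lies centred at (0.574,-0.031) with its top at 84 mm. The wrist view shows b12 at (597,150) between the fingers, clear of the brush (695,130). I'll go down on b12.

Call:
{"method": "jog_arm", "body": {"rows": [[[0.2,0,-5],[0,0,0],1],[[0.2,0,-10],[0,0,0],1],[[0.2,0,-11.7],[0,0,0],1],[[0.2,0,-12.3],[0,0,0],1],[[0.2,0,-12.3],[0,0,0],1]]}}

```text
clock: 7.4
position: [0.3651, -0.3188, 0.0064]
ee_rot: [2.482, 1.924, 0.001]
force: [-0.1, 0.3, 0.5]
width: 0.998
gripper_force: 0.0
```

Call:
{"method": "jog_arm", "body": {"rows": [[[0,0,-0.3],[0,0,0],1],[[0,0,-0.3],[0,0,0],0.5],[[0,0,-0.3],[0,0,0],0.5],[[0,0,-0.3],[0,0,0],0.5],[[0,0,-0.3],[0,0,0],0.5],[[0,0,-0.3],[0,0,0],0.5]], "newtons": 30}}

```text
clock: 8.15
position: [0.3645, -0.3187, 0.0029]
ee_rot: [2.483, 1.924, 0.0]
force: [0.9, -0.1, 2.0]
width: 0.65
gripper_force: 30.0
```

Call:
{"method": "jog_arm", "body": {"rows": [[[0,0,3],[0,0,0],0.5],[[0,0,8],[0,0,0],0.5],[[0,0,14],[0,0,0],0.5],[[0,0,16],[0,0,0],0.5],[[0,0,16],[0,0,0],0.5]]}}

```text
clock: 8.78
position: [0.3652, -0.319, 0.164]
ee_rot: [2.481, 1.923, 0.003]
force: [0.1, 0.6, -1.0]
width: 0.652
gripper_force: 30.0
```

Call:
{"method": "jog_arm", "body": {"rows": [[[3,4,0],[0,0,4],0.5],[[6,8.2,0],[0,0,9],0.5],[[9,12.4,0],[0,0,14],0.5],[[12.5,17,0],[0,0,20.8],0.5],[[16,22,0],[0,0,20.8],0.5],[[19,26,0],[0,0,20.8],0.5],[[20.9,28.8,0],[0,0,20.8],0.5],[[20.9,28.8,0],[0,0,20.8],0.5]]}}

```text
clock: 9.78
position: [0.5737, -0.0273, 0.1605]
ee_rot: [-2.088, -2.344, 0.002]
force: [0.2, -0.4, -2.3]
width: 0.647
gripper_force: 30.0
```

Call:
{"method": "jog_arm", "body": {"rows": [[[0,0,-3],[0,0,0],0.5],[[0,0,-6],[0,0,0],0.5],[[0,0,-6.8],[0,0,0],0.5],[[0,0,-7.2],[0,0,0],0.5],[[0,0,-7.2],[0,0,0],0.5],[[0,0,-7.2],[0,0,0],0.5]]}}

```text
clock: 10.52
position: [0.5739, -0.0307, 0.0916]
ee_rot: [2.095, 2.34, 0.002]
force: [0.2, -0.4, -0.6]
width: 0.648
gripper_force: 30.0
```

Call:
{"method": "jog_arm", "body": {"rows": [[[0,0,-0.2],[0,0,0],0.5],[[0,0,-0.4],[0,0,0],0.5],[[0,0,-0.4],[0,0,0],0.5]]}}

```text
clock: 10.9
position: [0.5737, -0.0306, 0.0878]
ee_rot: [2.095, 2.34, 0.002]
force: [-3.3, 0.2, 13.5]
width: 0.65
gripper_force: 30.0
```

Contact. I'll release and rise, then move off to the robot's side to look.

Call:
{"method": "jog_arm", "body": {"rows": [[[0,0,0.05],[0,0,0],0.9],[[0,0,0.05],[0,0,0],0.9],[[0,0,0.05],[0,0,0],0.9],[[0,0,4],[0,0,0],0.9],[[0,0,10],[0,0,0],0.5],[[-6,0,10],[0,0,0],0],[[-12,3,10],[0,0,0],0],[[-17,8,10],[0,0,0],0]]}}

```text
clock: 11.9
position: [0.4104, 0.0403, 0.1867]
ee_rot: [-2.099, -2.338, -0.0]
force: [0.7, 2.3, 0.8]
width: 0.513
gripper_force: 0.0
```

Run:
```python
from cell import arm
from h import *
s=arm.observe();print(s["position"],s["ee_rot"])
d=arm.get_image("top");w=arm.get_image("scene");P=cloud(d)
print(board(P,d["img"],233,157))
q=P.reshape(-1,3);k=(np.hypot(q[:,0]-.574,q[:,1]+.031)<.15)&(np.hypot(q[:,0]-.574,q[:,1]+.031)>.105)&(q[:,2]>.075)
for a in q[k][::3]:print(np.round(a,3),end=" ")
cv2.imwrite("pics/e.png",cv2.resize(np.hstack([d["img"][70:270,150:400,::-1],w["img"][130:330,150:400,::-1]]),(800,320)))
```

```text
[0.41042269 0.04029796 0.18665209] [-2.09852435e+00 -2.33763486e+00 -3.91356763e-04]
{'xy': array([ 0.5711, -0.0305]), 'L': 110, 'W': 59, 'yaw': -83.4, 'z': 0.0956}
[ 0.708 -0.098  0.095] [ 0.702 -0.095  0.095] [ 0.699 -0.095  0.095] [ 0.695 -0.095  0.098] [ 0.693 -0.095  0.097] [0.699 0.003 0.077] [ 0.691 -0.095  0.094] [0.696 0.005 0.077] [ 0.687 -0.089  0.099] [0.692 0.008 0.079] [ 0.691 -0.001  0.083] [ 0.685 -0.092  0.094] [0.69  0.006 0.078] [ 0.681 -0.086  0.097] [0.687 0.008 0.079] [0.687 0.    0.075] [0.684 0.006 0.078] [ 0.674 -0.083  0.095] [ 0.616 -0.141  0.08 ] [ 0.615 -0.15   0.08 ] [ 0.612 -0.147  0.084] [ 0.61  -0.138  0.08 ] [ 0.61  -0.147  0.08 ] [ 0.607 -0.141  0.08 ] [ 0.606 -0.15   0.083] [ 0.603 -0.144  0.083] [ 0.602 -0.147  0.076] [0.544 0.092 0.081] [0.544 0.084 0.08 ] [0.541 0.089 0.082] [0.541 0.081 0.081] [0.538 0.087 0.079] [0.535 0.092 0.082] [0.535 0.084 0.081] [0.502 0.054 0.293] [0.502 0.048 0.294] [0.5   0.072 0.295] [0.462 0.009 0.566] [0.461 0.003 0.574] [ 0.461 -0.001  0.574] [0.499 0.045 0.295] [0.498 0.081 0.296] [0.46  0.013 0.572] [0.459 0.009
[... 6101 characters left out ...]
449 0.02  0.276] [0.449 0.013 0.276] [0.45  0.008 0.262] [ 0.461 -0.064  0.08 ] [ 0.426 -0.01   0.58 ] [ 0.427 -0.011  0.557] [0.438 0.01  0.398] [0.446 0.02  0.293] [0.447 0.015 0.275] [0.447 0.009 0.273] [ 0.458 -0.061  0.081] [ 0.458 -0.07   0.078] [ 0.426 -0.011  0.549] [0.436 0.007 0.401] [0.444 0.018 0.289] [0.445 0.013 0.273] [0.445 0.008 0.265] [ 0.455 -0.064  0.078] [0.434 0.008 0.41 ] [0.435 0.006 0.383] [0.442 0.016 0.274] [0.442 0.008 0.277] [ 0.452 -0.064  0.082] [0.431 0.005 0.427] [0.433 0.005 0.395] [0.44  0.015 0.275] [0.44  0.008 0.278] [0.43  0.005 0.401] [0.438 0.018 0.276] [0.438 0.012 0.271] [0.428 0.003 0.402] [0.436 0.016 0.269] [0.433 0.016 0.27 ] [0.431 0.014 0.268]
```

View pics/e.png

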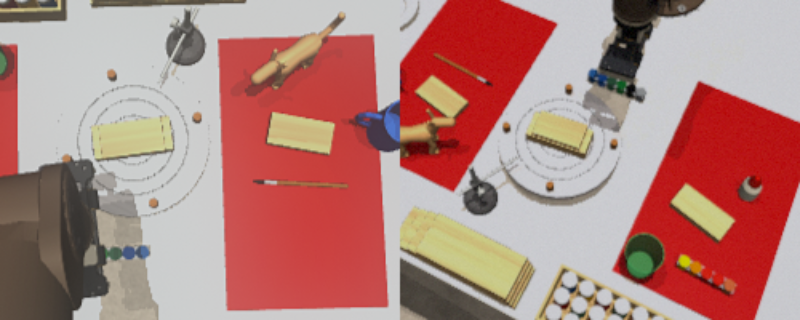

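The stack is centred and its top (95.6 mm) is level with the rod (about 95 mm); nothing else has moved. Next, turning: the closed fingers go in behind the peg at azimuth 107° and push counter-clockwise.

Call:
{"method": "jog_arm", "body": {"rows": [[[5,4,0],[0,0,0],0],[[10,4,0],[0,0,0],0],[[15,4,0],[0,0,0],0],[[19.1,4,0],[0,0,0],0],[[19.1,4,-2],[0,0,0],0],[[19.1,4,-4],[0,0,0],0],[[19.1,4,-4],[0,0,0],0]]}}

```text
clock: 12.88
position: [0.6024, 0.0803, 0.1452]
ee_rot: [-2.095, -2.339, 0.004]
force: [0.1, 0.2, -0.0]
width: 0.005
gripper_force: 0.0
```

Run:
```python
import numpy as np
for t0 in(80,):
  for k in range(0,27):
    t=t0+8*k;print(t,np.round([57.4+12.2*np.cos(np.radians(t)),-3.1+12.2*np.sin(np.radians(t))],1),end="; ")
```

```text
80 [59.5  8.9]; 88 [57.8  9.1]; 96 [56.1  9. ]; 104 [54.4  8.7]; 112 [52.8  8.2]; 120 [51.3  7.5]; 128 [49.9  6.5]; 136 [48.6  5.4]; 144 [47.5  4.1]; 152 [46.6  2.6]; 160 [45.9  1.1]; 168 [45.5 -0.6]; 176 [45.2 -2.2]; 184 [45.2 -4. ]; 192 [45.5 -5.6]; 200 [45.9 -7.3]; 208 [46.6 -8.8]; 216 [ 47.5 -10.3]; 224 [ 48.6 -11.6]; 232 [ 49.9 -12.7]; 240 [ 51.3 -13.7]; 248 [ 52.8 -14.4]; 256 [ 54.4 -14.9]; 264 [ 56.1 -15.2]; 272 [ 57.8 -15.3]; 280 [ 59.5 -15.1]; 288 [ 61.2 -14.7];
```

Call:
{"method": "jog_arm", "body": {"rows": [[[-0.7,0.9,0],[0,0,0],0],[[-0.7,0.9,-3],[0,0,0],0],[[-0.7,0.9,-6],[0,0,0],0],[[-0.7,0.9,-8],[0,0,0],0],[[-0.7,0.9,-8.1],[0,0,0],0],[[-0.7,0.9,-8.1],[0,0,0],0]]}}

```text
clock: 13.62
position: [0.5971, 0.0901, 0.0671]
ee_rot: [2.094, 2.34, 0.002]
force: [-0.1, -0.6, 0.2]
width: 0.004
gripper_force: 0.0
```

Call:
{"method": "jog_arm", "body": {"rows": [[[-0.9,0.1,-0.1],[0,0,0],0],[[-1.8,0.1,-0.1],[0,0,0],0],[[-2.7,0.1,-0.1],[0,0,0],0],[[-3.8,0,-0.1],[0,0,0],0],[[-5.2,-0.3,-0.1],[0,0,0],0],[[-6.8,-0.8,-0.1],[0,0,0],0],[[-8.3,-1.5,-0.1],[0,0,0],0],[[-9.7,-2.5,-0.1],[0,0,0],0]]}}

```text
clock: 14.62
position: [0.4983, 0.0645, 0.0648]
ee_rot: [-2.095, -2.341, -0.0]
force: [1.0, 0.7, -0.0]
width: 0.006
gripper_force: 0.4
```

Call:
{"method": "jog_arm", "body": {"rows": [[[-1.3,-1.1,0],[0,0,0],0],[[-2.4,-2.4,0],[0,0,0],0],[[-3.3,-3.9,0],[0,0,0],0],[[-4,-5.4,0],[0,0,0],0],[[-4.4,-7.1,0],[0,0,0],0],[[-4.7,-8.7,0],[0,0,0],0],[[-4.7,-10.5,0],[0,0,0],0],[[-4.4,-12.1,0],[0,0,0],0]]}}

```text
clock: 15.62
position: [0.4555, -0.0576, 0.0648]
ee_rot: [2.096, 2.34, 0.0]
force: [1.1, 1.9, 0.0]
width: 0.003
gripper_force: 0.8
```

Call:
{"method": "jog_arm", "body": {"rows": [[[0.4,-1.7,0],[0,0,0],0],[[1.1,-3.2,0],[0,0,0],0],[[2,-4.7,0],[0,0,0],0],[[3.1,-6,0],[0,0,0],0],[[4.4,-7.1,0],[0,0,0],0],[[5.8,-8.1,0],[0,0,0],0],[[7.3,-8.8,0],[0,0,0],0],[[8.9,-9.3,0],[0,0,0],0]]}}

```text
clock: 16.62
position: [0.5448, -0.1503, 0.0645]
ee_rot: [-2.096, -2.34, 0.001]
force: [-2.5, 1.2, -0.5]
width: 0.005
gripper_force: 0.5
```

Call:
{"method": "jog_arm", "body": {"rows": [[[1.3,-0.2,0],[0,0,0],0],[[2.4,-0.3,0],[0,0,0],0],[[3.3,-0.3,0],[0,0,0],0],[[3.9,-0.2,0],[0,0,0],0],[[2.9,-0.2,0],[0,0,0],0],[[2.5,-0.2,4],[0,0,0],0],[[1,4,10],[0,0,0],0],[[-4,8,12],[0,0,0],0]]}}

```text
clock: 17.62
position: [0.5152, -0.0777, 0.1816]
ee_rot: [2.094, 2.337, 0.004]
force: [1.3, 1.3, 0.8]
width: 0.004
gripper_force: 0.0
```

Run:
```python
from cell import arm
from h import *
s=arm.observe();print(s["position"],s["ee_rot"])
d=arm.get_image("scene");P=cloud(d)
print(board(P,d["img"],int(390*.64),int(335*.64)))
q=P.reshape(-1,3);r=np.hypot(q[:,0]-.574,q[:,1]+.031);k=(r<.136)&(r>.108)&(abs(q[:,2]-.078)<.008)
print(sorted(np.round(np.degrees(np.arctan2(q[k,1]+.031,q[k,0]-.574)))))
cv2.imwrite("pics/f.png",cv2.resize(d["img"][130:330,130:400,::-1],(800,592)))
```

```text
[ 0.51517028 -0.07765627  0.18159019] [2.09381452 2.33714716 0.00440929]
{'xy': array([ 0.5806, -0.0295]), 'L': 110, 'W': 61, 'yaw': -86.5, 'z': 0.0958}
[np.float64(-167.0), np.float64(-166.0), np.float64(-166.0), np.float64(-166.0), np.float64(-165.0), np.float64(-165.0), np.float64(-165.0), np.float64(-164.0), np.float64(-163.0), np.float64(-163.0), np.float64(-162.0), np.float64(-162.0), np.float64(-161.0), np.float64(-161.0), np.float64(-161.0), np.float64(-76.0), np.float64(-74.0), np.float64(-73.0), np.float64(-73.0), np.float64(-72.0), np.float64(-72.0), np.float64(-72.0), np.float64(-71.0), np.float64(-71.0), np.float64(-71.0), np.float64(-71.0), np.float64(-71.0), np.float64(-70.0), np.float64(-70.0), np.float64(-70.0), np.float64(-69.0), np.float64(-69.0), np.float64(-69.0), np.float64(-69.0), np.float64(-69.0), np.float64(-68.0), np.float64(-68.0), np.float64(13.0), np.float64(14.0), np.float64(14.0), np.float64(14.0), np.float64(14.0), np.float64(15.0), np.float64(15.0), np.float64(16.0), np.float64(16.0), np.float64(16.0), np.float64(16.0), np.float64(17.0), np.float64(17.0), np.float64(17.0), np.float64(18.0), np.float64(18.0), np.float64(100.0), np.float64(100.0), np.float64(100.0), np.float64(100.0), np.float64(100.0), np.float64(100.0), np.float64(101.0), np.float64(102.0), np.float64(102.0), np.float64(102.0), np.float64(102.0), np.float64(103.0), np.float64(104.0), np.float64(104.0), np.float64(104.0), np.float64(105.0), np.float64(105.0), np.float64(105.0), np.float64(106.0)]
```

View pics/f.png

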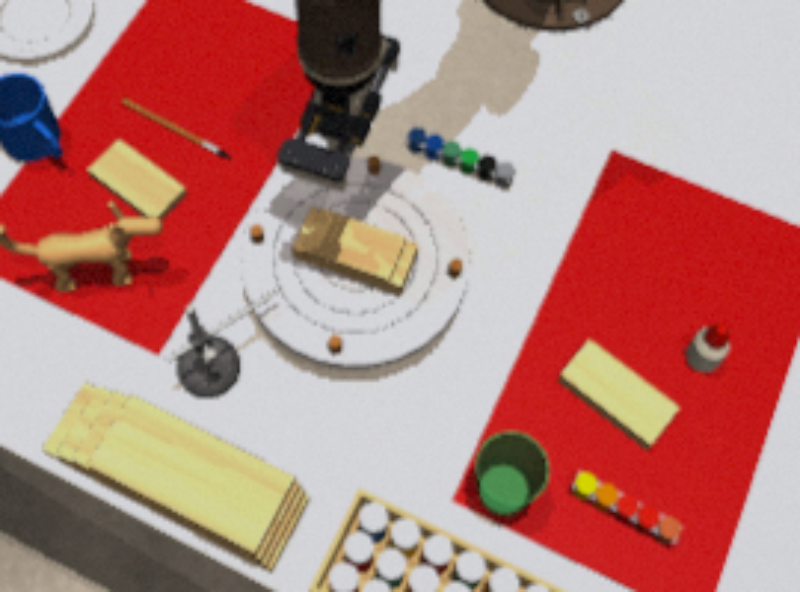

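The pegs now stand at about 15°, 103°, -164° and -71°, so the plate has turned about 178°. The stack is still centred and the gauge has not moved. I'll repeat the push with the peg at 103°.

Call:
{"method": "jog_arm", "body": {"rows": [[[2.5,4,0],[0,0,0],0],[[5,8,0],[0,0,0],0],[[7.5,12,0],[0,0,0],0],[[10,15.7,0],[0,0,0],0],[[10,15.7,-3],[0,0,0],0],[[10,15.7,-5],[0,0,0],0],[[10,15.7,-5],[0,0,0],0]]}}

```text
clock: 18.55
position: [0.6121, 0.0787, 0.1279]
ee_rot: [-2.095, -2.339, 0.004]
force: [0.1, 0.4, -0.3]
width: 0.001
gripper_force: 0.0
```

Call:
{"method": "jog_arm", "body": {"rows": [[[-0.9,0.9,0],[0,0,0],0],[[-0.9,0.9,-3],[0,0,0],0],[[-0.9,0.9,-5.5],[0,0,0],0],[[-0.9,0.9,-6.2],[0,0,0],0],[[-0.9,0.9,-6.2],[0,0,0],0]]}}

```text
clock: 19.18
position: [0.6051, 0.0884, 0.0681]
ee_rot: [2.095, 2.341, 0.001]
force: [0.5, -0.7, 0.6]
width: 0.005
gripper_force: 0.0
```

Call:
{"method": "jog_arm", "body": {"rows": [[[-1.2,0.3,-0.1],[0,0,0],0],[[-2.4,0.3,-0.1],[0,0,0],0],[[-3.4,0.3,-0.1],[0,0,0],0],[[-4.6,0.1,-0.1],[0,0,0],0],[[-5.9,-0.1,-0.1],[0,0,0],0],[[-7.5,-0.6,-0.1],[0,0,0],0],[[-9,-1.3,-0.1],[0,0,0],0],[[-10.4,-2.3,-0.1],[0,0,0],0]]}}

```text
clock: 20.18
position: [0.5001, 0.0649, 0.0664]
ee_rot: [2.095, 2.341, 0.001]
force: [0.7, 0.9, 0.5]
width: 0.005
gripper_force: 0.5
```

Call:
{"method": "jog_arm", "body": {"rows": [[[-1.3,-1.1,0],[0,0,0],0],[[-2.4,-2.4,0],[0,0,0],0],[[-3.3,-3.9,0],[0,0,0],0],[[-4,-5.4,0],[0,0,0],0],[[-4.4,-7.1,0],[0,0,0],0],[[-4.7,-8.7,0],[0,0,0],0],[[-4.7,-10.5,0],[0,0,0],0],[[-4.4,-12.1,0],[0,0,0],0]]}}

```text
clock: 21.18
position: [0.4571, -0.0572, 0.0663]
ee_rot: [2.096, 2.34, 0.0]
force: [1.2, 1.9, 0.7]
width: 0.006
gripper_force: 0.8
```

Call:
{"method": "jog_arm", "body": {"rows": [[[0.4,-1.7,0],[0,0,0],0],[[1.1,-3.2,0],[0,0,0],0],[[2,-4.7,0],[0,0,0],0],[[3.1,-6,0],[0,0,0],0],[[4.4,-7.1,0],[0,0,0],0],[[5.8,-8.1,0],[0,0,0],0],[[7.3,-8.8,0],[0,0,0],0],[[8.9,-9.3,0],[0,0,0],0]]}}

```text
clock: 22.18
position: [0.5462, -0.15, 0.066]
ee_rot: [-2.096, -2.339, 0.002]
force: [-1.1, 0.5, 0.6]
width: 0.006
gripper_force: 0.5
```

Call:
{"method": "jog_arm", "body": {"rows": [[[1.3,-0.2,0],[0,0,0],0],[[2.6,-0.3,0],[0,0,0],0],[[3.9,-0.3,0],[0,0,0],0],[[5,-0.1,0],[0,0,0],0],[[5.8,0.1,0],[0,0,0],0],[[6.4,0.2,0],[0,0,0],0],[[5.4,0,0],[0,0,0],0],[[4.4,0,4],[0,0,0],0]]}}

```text
clock: 23.18
position: [0.587, -0.1489, 0.1043]
ee_rot: [-2.093, -2.337, 0.005]
force: [-0.1, -0.2, 0.1]
width: 0.003
gripper_force: 0.0
```

Call:
{"method": "jog_arm", "body": {"rows": [[[-4,0,5],[0,0,0],0],[[-10,0,9],[0,0,0],0],[[-16,0,12],[0,0,0],0],[[-18,-4,12],[0,0,0],0],[[-18,-8,12],[0,0,0],0],[[-18,-8,12],[0,0,0],0]]}}

```text
clock: 23.92
position: [0.4085, -0.2319, 0.2268]
ee_rot: [2.1, 2.333, 0.001]
force: [-0.8, -0.4, -0.4]
width: 0.005
gripper_force: 0.0
```

Run:
```python
from cell import arm
from h import *
s=arm.observe();print(s["position"],s["clock"])
d=arm.get_image("scene");t=arm.get_image("top")
for x,u,v in((d,250,214),(t,233,157)):
    P=cloud(x);print(board(P,x["img"],u,v))
    q=P.reshape(-1,3);r=np.hypot(q[:,0]-.574,q[:,1]+.031);k=(r<.136)&(r>.108)&(abs(q[:,2]-.078)<.008)
    print(*sorted(np.round(np.degrees(np.arctan2(q[k,1]+.031,q[k,0]-.574))).astype(int)))
cv2.imwrite("pics/g.png",cv2.resize(np.hstack([d["img"][130:330,130:400,::-1],t["img"][70:270,150:420,::-1]]),(800,296)))
```

```text
[ 0.40852358 -0.23191921  0.22684503] 23.925
{'xy': array([ 0.5773, -0.0323]), 'L': 111, 'W': 64, 'yaw': -70.6, 'z': 0.0956}
-153 -153 -153 -152 -151 -151 -151 -150 -150 -150 -150 -149 -148 -148 -148 -62 -61 -61 -61 -60 -60 -60 -59 -59 -58 -58 -57 -57 -57 -57 -56 -56 -56 -56 -55 25 25 25 25 27 27 27 27 27 28 28 28 28 28 28 30 30 30 30 113 113 114 114 115 115 115 115 116 116 117 117 118 118 119 120
{'xy': array([ 0.5705, -0.0317]), 'L': 110, 'W': 59, 'yaw': -70.6, 'z': 0.0956}
-155 -155 -154 -154 -154 -153 -153 -153 -153 -153 -152 -152 -152 -152 -151 -151 -151 -151 -150 -150 -150 -149 -149 -149 -149 -148 -64 -64 -64 -64 -63 -63 -62 -62 -62 -62 -62 -61 -61 -61 -61 -61 -60 -60 -60 -60 -59 -59 -59 -58 -58 -57 26 27 27 27 27 28 28 28 28 29 29 29 29 29 30 30 30 30 30 31 31 31 31 32 32 32 33 115 115 115 116 116 116 117 117 117 117 117 118 118 118 119 119 119 120 120 120 120 121 121 121 121 122 122
```

View pics/g.png

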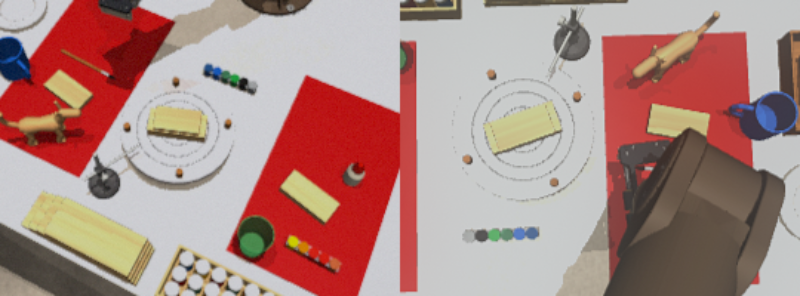

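The stack's yaw went from -83.4° to -70.6° across the two half-turn pushes, about 373° in all. It is still centred, the gauge and the other things are where they were, and the arm is clear. Handing in.

```bash
python3 -c "
from cell import arm
print(arm.sign_off())"
```

```text
the job is handed in; nothing more can be done
None
```

The 30 mm and 12 mm boards are stacked centred on the plate, their top within about 3 mm of the gauge point by depth readings; the plate was pushed round about 373°, nothing else visibly moved, and the job is handed in (no verdict returned).

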